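# Refit the tap knob of a flambe hob and hold it pushed in at ignition

### The arm

A 6-joint arm with a two-finger parallel gripper is mounted at the origin on a cart in front of the work surface, level with it; the furniture and walls round the work are solid. World frame = base frame: x ahead of the robot, y to its left, z up, the work surface at z = 0. Lengths are in m, angles in rad, forces in N, time in s.
With the tool pointing down it reaches from about 0.2 to 0.875 m from the base axis. Payload 3.4 kg.
Tool frame: the origin (TCP) lies on the centre line of the jaws, within the pads' length; the fingertips stand 22 mm ahead of it and the grasp point (between the pads) lies 3 mm ahead of it; z points along the fingers, y is the line along which they close (so a half turn about z gives the same grasp; the last joint's range is limited). The gripper opens to 94 mm and grips with 3 to 60 N. Pads are 16 mm wide; open, the fingers measure 119 mm over their backs; the gripper's body (75 mm by 177 mm) begins 78 mm behind the grasp point.
Start: joints at [1.058, 0.276, 1.505, -0, 1.361, -0.121], TCP at [0.22, 0.531, 0.227] pointing down, gripper open.
Joint ranges: [-2.89, 2.89], [-0.75, 2.08], [0.22, 2.7], [-1.18, 4.32], [0.11, 2.71], [-2.7, 2.7]. Speed limits (rad/s): [2.57, 2.57, 3.14, 3.14, 3.14, 3.14].

### API

Orientations are given as a unit quaternion [x, y, z, w].
In Python, from plant import manip gives the robot as it stands.
- The arm moves only by the shell command python3 -m jog 'ROWS'. ROWS is JSON, a list that holds one entry, the list of rows, each a list of 7 numbers: the turn, a rotation vector about the tool's x, y, z in units of 8 degrees (1.0 is 8 degrees), then the shift along the tool's x, y, z in units of 60 mm (1.0 is 60 mm), then the gripper command: -1 is shut, 1 is fully open, values between are in proportion. In form: [[[wx, wy, wz, tx, ty, tz, gripper], ...]]. A call has 1 to 12 rows; each row is the pose to reach, as a shift and turn from the pose commanded when the call began, along the tool's axes at that moment; what a row does not reach only later rows make up. A row lasts 1/8 s, in which the tool goes at most 62.5 mm and 10.7 degrees, less where a joint would pass 70% of its speed; a pose out of reach is approached as far as the arm can. A call with a gripper value outside its range is refused whole. The fingers move at their own pace and stop on an object; the grip force is fixed at half the most. Time passes only in rows, so rows that repeat a pose let the fingers close. It gives the time, the measured TCP pose, the force, the opening and the grip force at its end, in the units of the state.
- manip.state(): the state, without advancing time (a new reading comes with each control period).
- manip.grab_frame(name): name is "scene" or "side" or "wrist"; returns (picture, depth): 400x640x3 uint8, red, green, blue; 400x640 float32, m along the optical axis (not along the pixel's ray), 0 where there is no reading.
- manip.calibration(name): a dict with "fx", "fy", "cx", "cy" (pixels), "extrinsics" (4x4, takes a point from world to camera coordinates). Camera axes: x right, y down, z forward; pixel columns grow to the right and rows downward; lengths in m; the calibration is good to about 2 mm. A picture is of the moment at which its call begins: read the wrist's pose just before it. calibration takes no time and is no camera call; for the wrist camera it gives the pose at the moment of the call.
- manip.finish_job(): hands the job in; it is judged then, once.
The state is a dict: "time": time; "qpos": joint angles; "joint_velocities": joint speeds; "joint_torque": joint torques, N m; "ee_pos": TCP position; "eef_rot": TCP orientation; "contact_force": force on the tool from outside, world axes, zero at the start; "wrist_torque": the same for the moment, N m; "finger_gap": finger opening in m; "finger_force": force on a finger pad.
Only numpy, scipy, OpenCV 4.12 (cv2) and the standard library are available. Lean on these libraries where they do the work, as an engineer would, in place of code of your own. Each camera call takes 0.05 s, during which the arm holds its last target. There are 200 camera calls.

### The job

The control knob has been taken off the flambe hob for cleaning and lies on the tablecloth. Pick it up, turn it so that its pointer looks the same way as the flat of the bare gas-tap spindle (the flat inside the knob is on the pointer side), push it fully home on the spindle, push knob and spindle right down against the spring, and only then turn it anticlockwise to the flame mark, as far as it goes. Finish holding the knob there, gripped and pushed in, as one does until the burner's flame guard has warmed up; do not let go, and leave the other things on the table where they are.

Things in the scene. Friction and masses are not known exactly. Their poses are not given: they have to be found in the camera images.
- knob: Black hob knob, loose, upright on the cloth, 40 mm high, 100 g. Skirt 52 mm across, 18 mm high; above it (18 to 40 mm) a wing grip 14 mm thick, its sides flat and parallel from 20 mm behind the axis to 17 mm ahead. The front narrows to a pointer with a white line on top; the blunt tail ends 23.5 mm behind the axis. Origin: on the axis, at the underside. x: along the wing to the pointer; z up.
- knob_socket (a point): Centre of the roof of the knob's bore, on its axis, 14 mm above the underside; axes as the knob's. The bore opens in the underside: D-shaped, 13 mm across, 14 mm deep, its one flat on the pointer (+x) side, 3.0 mm from the axis; mouth chamfered 1.4 mm. Meets the spindle's tip when the knob is fully home.
- knob_pointer (a point): Tip of the knob's pointer, 31 mm from the axis on the +x side, 39 mm above the underside, at the outer end of the white line. Axes as the knob's.
- hob: Low steel flambe hob, fixed, 300 (x) by 260 (y) mm, flat top panel at 72 mm. Origin: centre of the underside; x points from its front to its back. The bare upright tap spindle stands 108 mm in front of the origin (-x); the pan support (34 mm above the panel) begins 60 mm behind it. Printed 41 mm round the spindle: a dot straight behind it (off), a small flame 1.0 rad anticlockwise from the dot.
- spindle_tip (a point): Centre of the tap spindle's top, 24 mm above the panel (96 mm above the table) when up. Vertical D-shaft, 12 mm in diameter, one flat 2.5 mm from the axis, top chamfered. x: straight out of the flat (the knob fits only with its pointer this way); z up. At the start x looks to the off dot, along the hob's x. Turns with the spindle.
- tap_push (a joint): How far the spindle is pushed in, m: 0 up, 0.0065 right down (hard stop). Spring: 3 N at the start of the travel, 8 N at the end. With the knob home, its underside is 10 mm above the panel with the spindle up, 3.5 mm with it right down.
- tap_turn (a joint): Angle of the spindle, rad, growing anticlockwise seen from above: 0 off, 1.0 at the flame mark (hard stop); stays where it is left; light friction (0.015 N m). As on any flame-guarded gas tap it is to be turned only while pushed in. The knob has some play on the D: while turned it can run up to 0.25 rad ahead of the spindle.
- pepper_mill: Dark wooden pepper mill, 57 mm across, 174 mm high; a bystander to leave where it is. Origin: on its underside, near the middle.
- salt_mill: Light wooden salt mill, 57 mm across, 162 mm high; a bystander to leave where it is. Origin: on its underside, near the middle.
- tumbler: Leaning water tumbler, about 100 mm across, 114 mm high; a bystander to leave where it is. Origin: on its underside, near the middle.
- favour: Small wrapped wafer packet, 40 x 88 x 14 mm; a bystander to leave where it is. Origin: on its underside, near the middle.
- favour_b: Small wrapped wafer packet, 40 x 88 x 14 mm; a bystander to leave where it is. Origin: on its underside, near the middle.

How it is judged:
By the outcome, as a careful person would: the job done as asked, in the order asked, and still so for the second after the job is handed in, while the arm keeps its last pose, push and grip.
It also fails if it takes over 48 s, if anything falls off the work surface, if the arm or the gripper's body presses on something with over 40 N, if the wrist force passes 120 N, or if a joint passes its speed limit or range.

## Working session

There is one attempt and no reset: what is moved stays moved. The work goes in short steps, Python scripts to look and compute and a shell command to move; the robot and the scene stay as the last step left them, time stands still between calls to the robot, and variables do not carry over. Pictures are saved under pics/ and viewed, at most 10 in all, crops included, and the job is handed in when it is done.

```bash
ls; mkdir -p pics
python3 - <<'E'
from plant import manip
import cv2,numpy as np
s=manip.state();print(s)
for n in("scene","wrist"):
    p,d=manip.grab_frame(n);cv2.imwrite(f"pics/{n}0.png",p[:,:,::-1]);np.save(f"pics/{n}0.npy",d)
    c=manip.calibration(n);np.save(f"pics/{n}0c.npy",c,allow_pickle=True)
    print(n,c)
E
```

```text
pics
{'time': 0.0, 'qpos': array([ 1.05800989e+00,  2.76557073e-01,  1.50609856e+00, -3.90720705e-06,
        1.36069438e+00, -1.21009067e-01]), 'joint_velocities': array([-4.13193180e-04,  4.77335215e-04,  8.40385831e-04,  5.45572237e-05,
       -2.09835298e-03, -9.08609050e-04]), 'joint_torque': array([ 6.10853785e-04, -4.04575467e+01, -2.37231177e+01,  7.01459544e-02,
        3.41884454e-02, -1.19956808e-04]), 'ee_pos': array([0.21930761, 0.53097272, 0.22664011]), 'eef_rot': array([ 1.94637825e-01,  9.80874786e-01, -8.35524248e-04, -2.71999786e-04]), 'contact_force': array([ 0.19526608, -0.86555258,  0.64509756]), 'wrist_torque': array([-0.03328584,  0.03472156,  0.01479464]), 'finger_force': 0.0, 'finger_gap': 0.09396219137136964}
scene {'fx': 450.80090305375944, 'fy': 450.80090305375944, 'cx': 319.91191604509874, 'cy': 210.85513153972158, 'extrinsics': array([[ 0.78807747, -0.61510478, -0.02408341, -0.33644116],
       [-0.29513803, -0.34322109, -0.89167978,  0.29743346],
       [ 0.54021056,  0.70982067, -0.45202562,  0.80474223],
       [ 0.        ,  0.        ,  0.        ,  1.        ]])}
wrist {'fx': 336.0173402613751, 'fy': 336.0173402613751, 'cx': 317.4510815468847, 'cy': 204.0727280755252, 'extrinsics': array([[ 0.3816486 ,  0.92430551, -0.00191755, -0.57348333],
       [ 0.88745071, -0.36584957,  0.28033075, -0.02917119],
       [ 0.25840972, -0.10868957, -0.95990155,  0.39261265],
       [ 0.        ,  0.        ,  0.        ,  1.        ]])}
```

View pics/scene0.png

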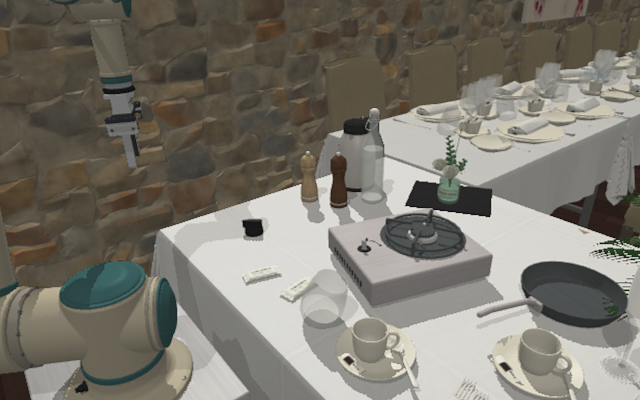

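View pics/wrist0.png

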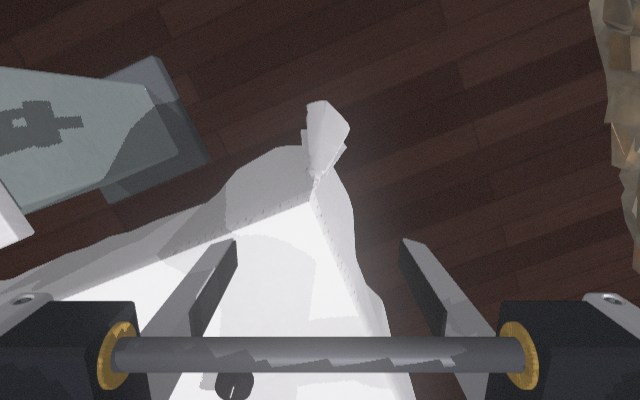

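The scene view shows the knob at about (253,228), the spindle at (364,246) and the hob centred near (410,250). The wrist view shows the knob at the bottom edge, about (235,386), with its white line pointing roughly up/down.

```bash
cat > h.py <<'E'
import numpy as np
def dep(c,d,u,v):
    """world point from pixel and depth"""
    z=d[int(v),int(u)]; E=c["extrinsics"]
    return E[:3,:3].T@(np.array([(u-c["cx"])/c["fx"]*z,(v-c["cy"])/c["fy"]*z,z])-E[:3,3])
def pl(c,u,v,h):
    """world point from pixel on plane z=h"""
    E=c["extrinsics"];R=E[:3,:3];o=-R.T@E[:3,3]
    r=R.T@np.array([(u-c["cx"])/c["fx"],(v-c["cy"])/c["fy"],1]);return o+r*(h-o[2])/r[2]
def cam(n): return np.load(f"pics/{n}c.npy",allow_pickle=True).item(),np.load(f"pics/{n}.npy")
E
python3 - <<'E'
from h import *
import cv2
np.set_printoptions(precision=4,suppress=True)
c,d=cam("scene0")
for u,v in((253,224),(364,241),(364,246),(330,226),(375,270),(376,298),(490,255),(423,232),(308,195),(338,200),(325,295)):print(u,v,dep(c,d,u,v))
print("knob",pl(c,253,222,.04),"spindle",pl(c,364,240,.096))
c,d=cam("wrist0");print("wr",pl(c,235,386,.04),dep(c,d,228,386))
a=cv2.imread("pics/scene0.png")[205:275,320:400];b=cv2.imread("pics/scene0.png")[205:275,220:300];w=cv2.imread("pics/wrist0.png")[350:400,190:280]
f=lambda x:cv2.resize(x,(380,380*x.shape[0]//x.shape[1]),interpolation=cv2.INTER_CUBIC)
A=np.hstack([f(a),f(b)]);W=f(w);cv2.imwrite("pics/z0.png",np.vstack([A,np.hstack([W,W*0])]))
E
```

```text
253 224 [0.4364 0.3126 0.028 ]
364 241 [ 0.528  -0.0365  0.0964]
364 246 [ 0.5299 -0.035   0.0817]
330 226 [0.6212 0.2022 0.0018]
375 270 [ 0.4909 -0.1112  0.073 ]
376 298 [ 0.4628 -0.1448  0.033 ]
490 255 [ 0.7295 -0.2305  0.0706]
423 232 [ 0.6667 -0.0902  0.0919]
308 195 [0.67   0.3715 0.0248]
338 200 [0.7136 0.2765 0.028 ]
325 295 [ 0.3392 -0.1317  0.0936]
knob [0.4317 0.3025 0.04  ] spindle [ 0.5314 -0.0329  0.096 ]
wr [0.4181 0.3348 0.04  ] [0.4213 0.3209 0.0317]
```

View pics/z0.png

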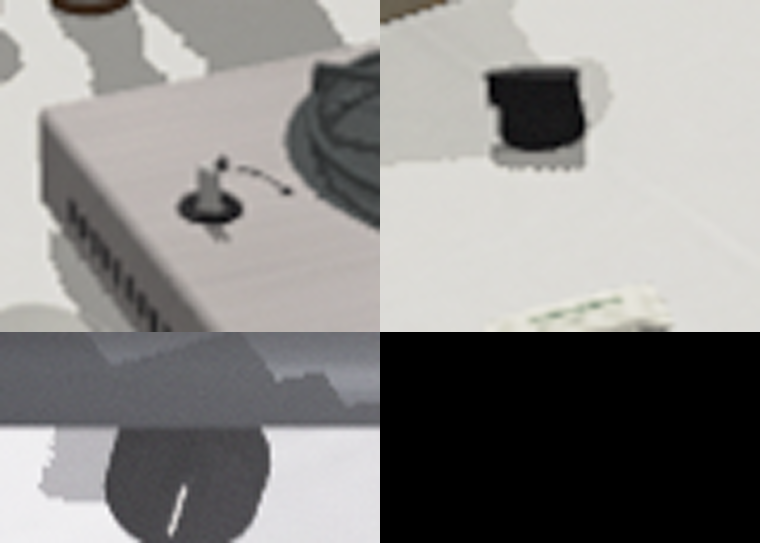

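```bash
python3 -m jog '[[[0,0,0,-4.7,-2.0,0,1],[0,0,0,-4.7,-2.0,0,1],[0,0,0,-4.7,-2.0,0,1],[0,0,0,-4.7,-2.0,0,1],[0,0,0,-4.7,-2.0,0,1],[0,0,0,-4.7,-2.0,0,1],[0,0,0,-4.7,-2.0,0,1]]]'
python3 - <<'E'
from plant import manip
import cv2
from h import *
np.set_printoptions(precision=4,suppress=True)
c=manip.calibration("wrist");p,d=manip.grab_frame("wrist");s=manip.state();print(s["ee_pos"],s["eef_rot"],s["qpos"])
cv2.imwrite("pics/wrist1.png",p[:,:,::-1]);np.save("pics/wrist1.npy",d);np.save("pics/wrist1c.npy",c,allow_pickle=True)
c,d=cam("scene0")
a=pl(c,364,246,.075);o=pl(c,366.7,238.7,.072);f=pl(c,381,245,.072);print(a,o,f,np.arctan2(*(o-a)[1::-1]),np.arctan2(*(f-a)[1::-1]))
E
```

```text
time: 0.98
ee_pos: [0.4338, 0.313, 0.2271]
eef_rot: [0.195, 0.981, 0.0, -0.001]
contact_force: [-0.6, -0.3, -0.4]
finger_gap: 0.0938
finger_force: 0.0
[0.4335 0.3135 0.2272] [ 0.1944  0.9809  0.0001 -0.0006] [ 0.4954  0.2161  1.5884  0.0009  1.3379 -0.6844]
[ 0.5374 -0.027   0.075 ] [ 0.5685 -0.0032  0.072 ] [ 0.574  -0.0457  0.072 ] 0.6550693998591084 -0.4716707676115351
```

View pics/wrist1.png

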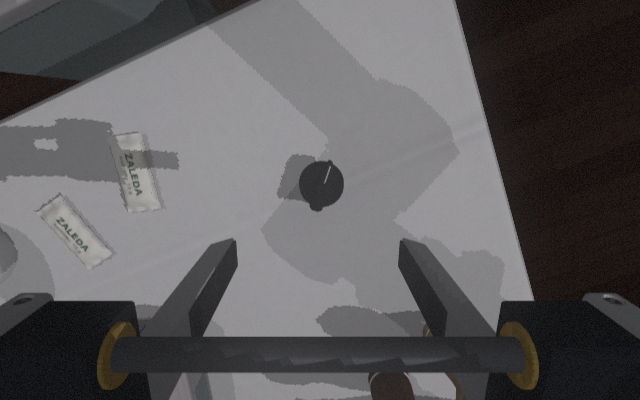

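The wrist view shows the knob centred near (321,184), its white line running from (324,184) to the pointer tip at about (331,161), and the blunt tail at (316,209).

Run:
```python
from h import *
import cv2
np.set_printoptions(precision=4,suppress=True)
c,d=cam("wrist1");p=cv2.imread("pics/wrist1.png");g=p.max(2)
roi=g[150:222,290:355]
m=np.zeros_like(g);m[150:222,296:348]=(roi[:,6:58]<55);n,l,st,ce=cv2.connectedComponentsWithStats(m);i=1+np.argmax(st[1:,4]);print(st[i],ce[i])
v,u=np.where((g>110)&(cv2.dilate((l==i).astype('uint8'),np.ones((7,7)))>0)&(cv2.boxFilter((l==i).astype('float32'),-1,(15,15))>.45))
k=[(a,b) for a,b in zip(u,v) if abs(a-327)<8 and 155<b<190];print(k)
P=np.array([pl(c,a,b,.04)[:2] for a,b in k]);print(P.mean(0))
w,V=np.linalg.eigh(np.cov(P.T));D=V[:,1];print(D,np.ptp(P@D),np.arctan2(D[1],D[0]))
big=cv2.resize(p[145:225,280:360],(560,560),interpolation=cv2.INTER_CUBIC);cv2.imwrite("pics/z1.png",cv2.convertScaleAbs(big,alpha=2))
t=pl(c,331,160.5,.039);b=pl(c,316,209,.04);print(t,b,np.linalg.norm(t-b),np.arctan2(*(t-b)[1::-1]),b+(t-b)*23.5/54.5)
```

```text
[ 300  161   43   50 1268] [320.4101 184.321 ]
[(np.int64(329), np.int64(167)), (np.int64(330), np.int64(167)), (np.int64(329), np.int64(168)), (np.int64(329), np.int64(169)), (np.int64(328), np.int64(170)), (np.int64(329), np.int64(170)), (np.int64(328), np.int64(171)), (np.int64(328), np.int64(172)), (np.int64(327), np.int64(173)), (np.int64(328), np.int64(173)), (np.int64(327), np.int64(174)), (np.int64(327), np.int64(175)), (np.int64(326), np.int64(176)), (np.int64(326), np.int64(177)), (np.int64(326), np.int64(178)), (np.int64(325), np.int64(179)), (np.int64(325), np.int64(180)), (np.int64(325), np.int64(181)), (np.int64(324), np.int64(182))]
[0.4239 0.3272]
[-0.7524  0.6587] 0.016979269411322162 2.4224709178906645
[0.4127 0.3361 0.039 ] [0.4548 0.3018 0.04  ] 0.054302659373030256 2.4590797997373253 [0.4366 0.3166 0.0396]
```

View pics/z1.png

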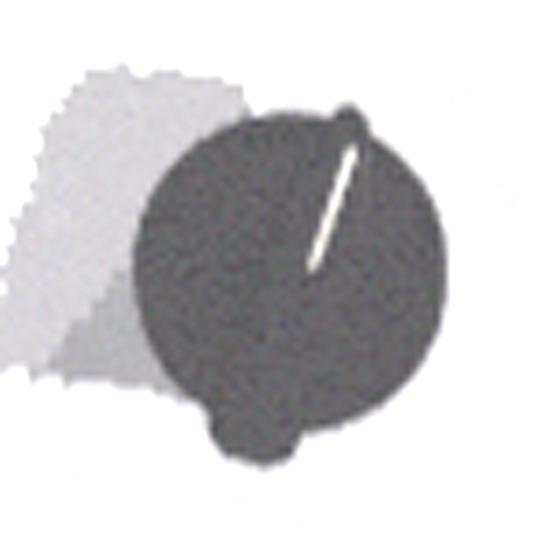

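```bash
python3 -m jog '[[[0,0,1.3,-0.04,0.06,1,1],[0,0,2.29,-0.04,0.06,2,1],[0,0,2.29,-0.04,0.06,2.6,1],[0,0,2.29,-0.04,0.06,3.05,1],[0,0,2.29,-0.04,0.06,3.05,1],[0,0,2.29,-0.04,0.06,3.05,-1],[0,0,2.29,-0.04,0.06,3.05,-1],[0,0,2.29,-0.04,0.06,3.05,-1],[0,0,2.29,-0.04,0.06,3.05,-1],[0,0,2.29,-0.04,0.06,3.05,-1],[0,0,2.29,-0.04,0.06,3.05,-1]]]'
python3 - <<'E'
from plant import manip
import cv2
from h import *
np.set_printoptions(precision=4,suppress=True)
c=manip.calibration("wrist");p,d=manip.grab_frame("wrist");s=manip.state();print(s)
cv2.imwrite("pics/wrist2.png",p[:,:,::-1]);np.save("pics/wrist2.npy",d);np.save("pics/wrist2c.npy",c,allow_pickle=True)
E
```

```text
time: 2.4
ee_pos: [0.438, 0.3152, 0.0445]
eef_rot: [0.348, 0.937, 0.0, 0.0]
contact_force: [0.1, 0.1, 0.8]
finger_gap: 0.0372
finger_force: 0.0
{'time': 2.45, 'qpos': array([ 0.4948,  0.3908,  1.8411,  0.0001,  0.9097, -0.3643]), 'joint_velocities': array([-0.0007,  0.0013,  0.002 , -0.0014,  0.0017,  0.0001]), 'joint_torque': array([  0.0016, -40.945 , -17.5555,   0.0506,   0.0416,   0.0002]), 'ee_pos': array([0.438 , 0.3152, 0.0445]), 'eef_rot': array([ 0.3484,  0.9374,  0.    , -0.    ]), 'contact_force': array([-0.1426, -0.437 ,  0.3243]), 'wrist_torque': array([0.0006, 0.0468, 0.054 ]), 'finger_force': 0.0, 'finger_gap': 0.03325289230531324}
```

View pics/wrist2.png

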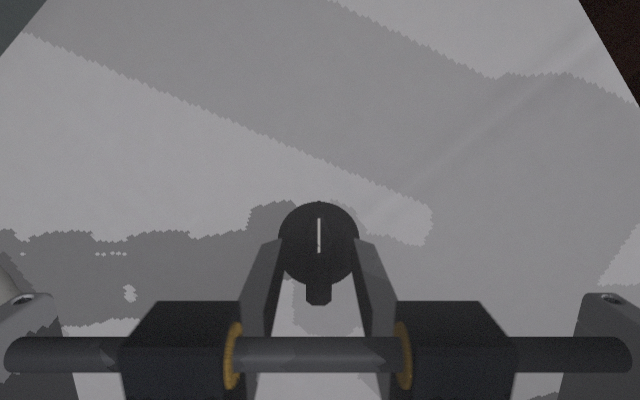

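The knob is centred between the closing fingers, with its white line vertical at u≈319 (rows 218–252) and its tail at row 305. I'll finish closing and measure the knob's offset in the grip.

```bash
python3 -m jog '[[[0,0,0,0,0,0,-1],[0,0,0,0,0,0,-1],[0,0,0,0,0,0,-1],[0,0,0,0,0,0,-1],[0,0,0,0,0,0,-1],[0,0,0,0,0,0,-1]]]'
python3 - <<'E'
from plant import manip
import cv2
from h import *
from scipy.spatial.transform import Rotation as Ro
np.set_printoptions(precision=4,suppress=True)
c=manip.calibration("wrist");p,d=manip.grab_frame("wrist");s=manip.state();print(s["ee_pos"],s["eef_rot"],s["finger_gap"],s["finger_force"])
cv2.imwrite("pics/wrist3.png",p[:,:,::-1])
# white line pixels -> tool frame
g=p.max(2).astype(int);roi=g[205:270,300:338];v,u=np.where(roi>np.median(roi)+60);k=(abs(u-19)<5);u=u[k]+300;v=v[k]+205
P=np.array([pl(c,a,b,.04) for a,b in zip(u,v)])
T=Ro.from_quat(s["eef_rot"]).inv().apply(P-s["ee_pos"]);print(u.min(),u.max(),v.min(),v.max());print(T.min(0),T.max(0),np.polyfit(T[:,0],T[:,1],1))
for n,col in(("col",slice(318,321)),):
  print("profile",[int(x) for x in g[195:315,318]])
for v in(198,200,202,204,300,302,304,306):print(v,Ro.from_quat(s["eef_rot"]).inv().apply(pl(c,318.5,v,.04)-s["ee_pos"]),Ro.from_quat(s["eef_rot"]).inv().apply(pl(c,318.5,v,.018)-s["ee_pos"]))
E
```

```text
time: 3.2
ee_pos: [0.438, 0.3153, 0.0444]
eef_rot: [0.348, 0.937, 0.0, 0.0]
contact_force: [0.0, -0.9, -1.2]
finger_gap: 0.0141
finger_force: 30.0
[0.4379 0.3153 0.0444] [ 0.3483  0.9374 -0.     -0.    ] 0.01418880075271654 29.999711215496063
316 318 218 251
[ 0.0091 -0.0014  0.0044] [ 0.0273 -0.0004  0.0044] [-0.0158 -0.0004]
profile [152, 149, 153, 149, 152, 125, 60, 51, 52, 48, 53, 47, 51, 51, 45, 53, 44, 46, 48, 56, 54, 53, 57, 112, 152, 151, 151, 149, 150, 154, 151, 151, 152, 148, 148, 149, 152, 152, 151, 150, 153, 149, 149, 148, 152, 150, 151, 149, 151, 134, 109, 129, 151, 152, 152, 150, 137, 94, 59, 39, 41, 37, 37, 40, 39, 36, 35, 39, 35, 36, 40, 38, 39, 34, 33, 37, 36, 42, 37, 36, 35, 36, 31, 34, 36, 40, 35, 34, 37, 32, 38, 35, 35, 37, 42, 40, 41, 40, 39, 37, 39, 32, 41, 38, 32, 36, 31, 36, 36, 38, 72, 117, 130, 133, 129, 130, 127, 129, 128, 127]
198 [ 0.0378 -0.0001  0.0044] [ 0.0318 -0.0001  0.0264]
200 [ 0.0368 -0.0001  0.0044] [ 0.0307 -0.0001  0.0264]
202 [ 0.0358 -0.0001  0.0044] [ 0.0295 -0.0001  0.0264]
204 [ 0.0347 -0.0001  0.0044] [ 0.0283 -0.0001  0.0264]
300 [-0.02   -0.0001  0.0044] [-0.0338 -0.      0.0264]
302 [-0.0212 -0.0001  0.0044] [-0.0352  0.      0.0264]
304 [-0.0225 -0.0001  0.0044] [-0.0367  0.      0.0264]
306 [-0.0237 -0.0001  0.0044] [-0.0381  0.      0.0264]
```

```bash
python3 -m jog '[[[0,0,0,0,0,-0.7,-1],[0,0,0,0,0,-1.5,-1],[0,0,1.3,0,0,-2.27,-1],[0,0,2.6,-0.4,-0.35,-2.27,-1],[0,0,3.9,-0.9,-0.8,-2.27,-1],[0,0,5.2,-1.5,-1.3,-2.27,-1],[0,0,6.5,-2.1,-1.8,-2.27,-1],[0,0,7.8,-2.6,-2.3,-2.27,-1],[0,0,9.1,-3.1,-2.8,-2.27,-1],[0,0,10.4,-3.5,-3.2,-2.27,-1],[0,0,11.7,-3.8,-3.5,-2.27,-1],[0,0,13,-4.0,-3.7,-2.27,-1]]]' && python3 -m jog '[[[0,0,1.3,0,0,0,-1],[0,0,2.6,0,0,0,-1],[0,0,3.9,0,0,0,-1],[0,0,5.2,0,0,0,-1],[0,0,6.5,0,0,0,-1],[0,0,7.63,0,0,0,-1],[0,0,7.63,0,0,0,-1],[0,0,7.63,0,0,0,-1]]]'
python3 - <<'E'
from plant import manip
import cv2
from h import *
np.set_printoptions(precision=4,suppress=True)
c=manip.calibration("wrist");p,d=manip.grab_frame("wrist");s=manip.state();print(s["time"],s["ee_pos"],s["eef_rot"],s["finger_gap"],s["qpos"])
cv2.imwrite("pics/wrist4.png",p[:,:,::-1]);np.save("pics/wrist4.npy",d);np.save("pics/wrist4c.npy",c,allow_pickle=True)
E
```

```text
time: 4.75
ee_pos: [0.4744, -0.0108, 0.1805]
eef_rot: [0.954, 0.299, -0.0, -0.0]
contact_force: [-0.5, 0.2, -1.2]
finger_gap: 0.0138
finger_force: 30.0
time: 5.75
ee_pos: [0.4746, -0.0095, 0.1806]
eef_rot: [0.975, -0.222, -0.0, -0.0]
contact_force: [-0.0, -0.3, -1.3]
finger_gap: 0.0135
finger_force: 30.0
5.8 [ 0.4746 -0.0095  0.1806] [ 0.9749 -0.2225 -0.0001 -0.    ] 0.01400117477737916 [-0.1669  0.1588  1.7849  0.0001  1.1982  1.8526]
```

View pics/wrist4.png

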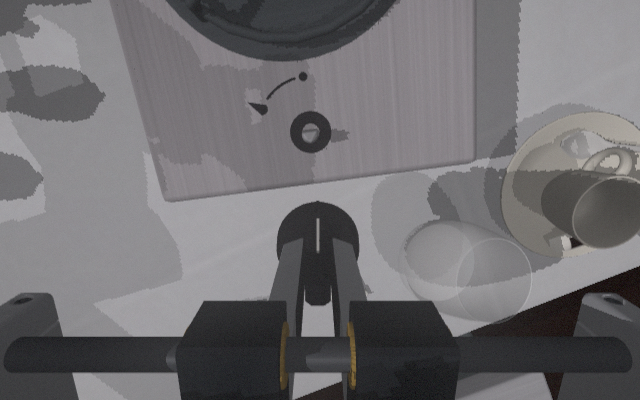

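The wrist view shows the hob's front edge running from (167,201) to (475,161), the spindle at (310,131), the off dot at (303,76) and the flame near (258,107). The knob is still held straight, with its line vertical at u≈318.

Run:
```python
from h import *
import cv2
np.set_printoptions(precision=4,suppress=True)
c,d=cam("wrist4");p=cv2.imread("pics/wrist4.png");g=cv2.cvtColor(p,6)
# front edge: per-column fit of strongest gradient near line
us=np.arange(190,465,3);pts=[]
for u in us:
    v0=201-(u-167)*40/308; vs=np.arange(int(v0)-8,int(v0)+9); r=abs(d[vs+1,u]-d[vs-1,u]);pts.append((u,vs[np.argmax(r)]))
P=np.array([pl(c,u,v,.072)[:2] for u,v in pts]);l=cv2.fitLine(P.astype('float32'),cv2.DIST_HUBER,0,.001,.001).ravel();a=np.arctan2(l[1],l[0]);print("edge ang",a,"hob yaw",a+np.pi/2,a-np.pi/2)
dot=pl(c,303,76.5,.072);fl=pl(c,258,107,.072)
tool=2*np.arctan2(-.2225,.9749);print("tool yaw",tool)
# spindle top by depth
h=np.array([[dep(c,d,u,v) for u in range(285,340)] for v in range(105,160)])
m=(h[...,2]>.089)&(h[...,2]<.103);print(m.sum(),h[m].mean(0),h[m].min(0),h[m].max(0))
vv,uu=np.where(m);print("pix",uu.min()+285,uu.max()+285,vv.min()+105,vv.max()+105,uu.mean()+285,vv.mean()+105)
for q in((310,131),(311,132)):print(pl(c,*q,.096),pl(c,*q,.072))
print("washer centre",pl(c,310.5,131.5,.073))
s=h[m].mean(0)
for s in(h[m].mean(0),pl(c,310.5,131.5,.073)):print("dot",np.arctan2(*(dot-s)[1::-1]),np.hypot(*(dot-s)[:2]),"fl",np.arctan2(*(fl-s)[1::-1]))
cv2.imwrite("pics/z4.png",cv2.resize(p[60:165,240:360],(800,700),interpolation=cv2.INTER_CUBIC)[:600])
```

```text
edge ang 1.2558078 hob yaw 2.8266041 -0.3149886
tool yaw -0.4487705535006891
177 [ 0.5316 -0.0318  0.0954] [ 0.5269 -0.0379  0.0898] [ 0.5366 -0.0261  0.0974]
pix 302 318 130 143 309.9265536723164 136.23728813559322
[ 0.5349 -0.0335  0.096 ] [ 0.5336 -0.0323  0.072 ]
[ 0.534  -0.0338  0.096 ] [ 0.5326 -0.0326  0.072 ]
washer centre [ 0.5331 -0.0325  0.073 ]
dot -0.3195847453428009 0.04193479612455689 fl 0.6602103877717665
dot -0.3147187516318102 0.04025955196500493 fl 0.6945151768744149
```

View pics/z4.png

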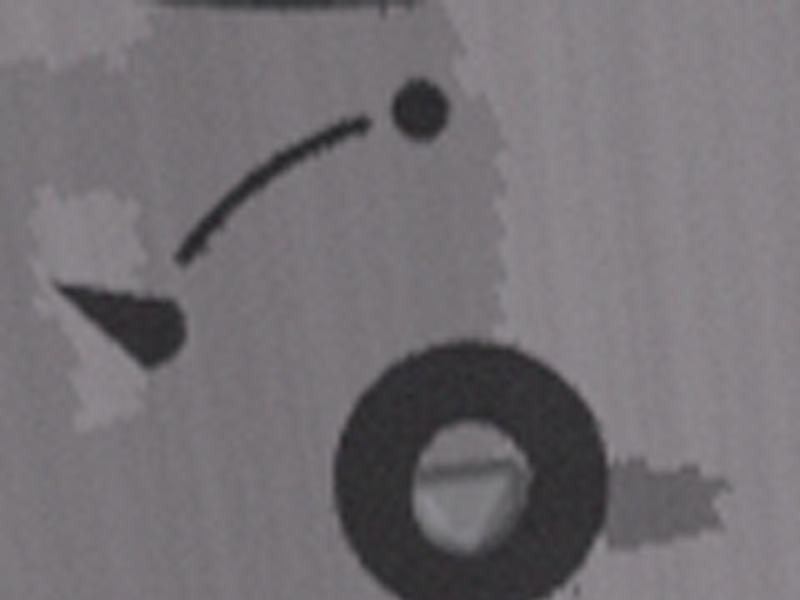

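```bash
python3 -m jog '[[[0,0,-0.96,0.8,-0.05,0.1,-1],[0,0,-0.96,1.04,-0.065,0.4,-1],[0,0,-0.96,1.04,-0.065,0.6,-1],[0,0,-0.96,1.04,-0.065,0.6,-1],[0,0,-0.96,1.04,-0.065,0.6,-1]]]'
python3 - <<'E'
from plant import manip
import cv2,numpy as np
np.set_printoptions(precision=4,suppress=True)
s=manip.state();print(s["ee_pos"],2*np.arctan2(s["eef_rot"][1],s["eef_rot"][0]),s["contact_force"],s["wrist_torque"])
A=[manip.grab_frame(n)[0][:,:,::-1] for n in("side","scene")]
cv2.imwrite("pics/side5.png",A[0]);
c=manip.calibration("side");E=c["extrinsics"]
for n,k,q in(("side",0,0),("scene",1,0)):
    c=manip.calibration(n);E=c["extrinsics"];x=E[:3,:3]@np.array([.533,-.033,.098])+E[:3,3];u,v=int(c["fx"]*x[0]/x[2]+c["cx"]),int(c["fy"]*x[1]/x[2]+c["cy"]);print(n,u,v,x[2])
    A[k]=cv2.resize(A[k][max(v-40,0):v+40,max(u-40,0):u+40],(400,400),interpolation=cv2.INTER_CUBIC)
cv2.imwrite("pics/z5.png",np.hstack(A))
E
```

```text
time: 6.42
ee_pos: [0.5318, -0.0328, 0.1448]
eef_rot: [0.988, -0.157, -0.0, -0.0]
contact_force: [0.2, -1.0, -1.1]
finger_gap: 0.0138
finger_force: 30.0
[ 0.5318 -0.0328  0.1448] -0.3161476645021056 [ 0.2448 -0.9711 -1.1021] [ 0.0686  0.1183 -0.0207]
side 341 152 1.3678765897312353
scene 364 239 1.0249518648915166
```

View pics/z5.png

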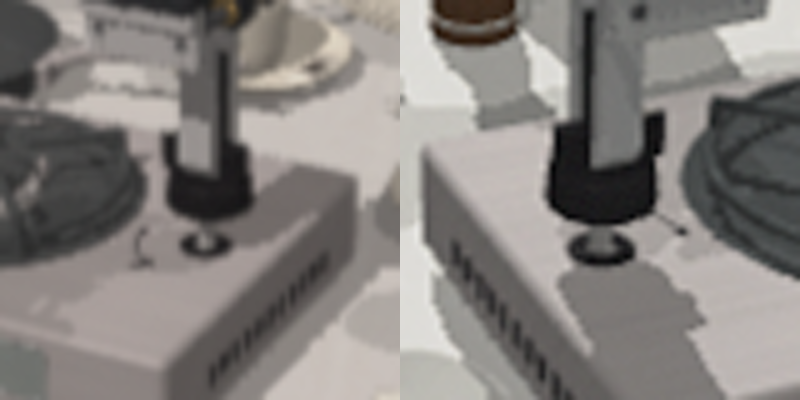

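Both views show the knob right above the spindle, with their axes within about a pixel (side crop 208 vs 206, scene crop 603 vs 603). I'll lower it gently.

```bash
python3 -m jog '[[[0,0,0,0.01,0,0.05,-1],[0,0,0,0.01,0,0.1,-1],[0,0,0,0.01,0,0.14,-1],[0,0,0,0.01,0,0.14,-1]]]'; python3 -m jog '[[[0,0,0,0,0,0.03,-1],[0,0,0,0,0,0.06,-1],[0,0,0,0,0,0.06,-1]]]';python3 -c "
from plant import manip
s=manip.state();print(s['ee_pos'],s['contact_force'],s['wrist_torque'])"
```

```text
time: 7.02
ee_pos: [0.5335, -0.0331, 0.1364]
eef_rot: [0.987, -0.158, 0.0, -0.0]
contact_force: [-1.2, 0.7, 0.9]
finger_gap: 0.0139
finger_force: 30.0
time: 7.4
ee_pos: [0.5335, -0.0332, 0.1329]
eef_rot: [0.987, -0.158, 0.0, -0.0]
contact_force: [-0.8, 2.8, 4.4]
finger_gap: 0.0136
finger_force: 30.0
[ 0.53347317 -0.03318487  0.13287292] [-0.8130934   2.81399757  4.40819685] [ 0.55486106  0.19723435 -0.0224656 ]
```

```bash
python3 -m jog '[[[0,0,0,0,-0.012,0,-1],[0,0,0,0,-0.012,0,-1]]]'; python3 -m jog '[[[0,0,0,0,0,0.03,-1],[0,0,0,0,0,0.06,-1],[0,0,0,0,0,0.06,-1]]]';python3 -m jog '[[[0,0,0,0,0,0.03,-1],[0,0,0,0,0,0.06,-1],[0,0,0,0,0,0.06,-1]]]'
```

```text
time: 7.65
ee_pos: [0.5336, -0.0325, 0.1323]
eef_rot: [0.988, -0.158, 0.0, -0.0]
contact_force: [0.9, 2.4, 1.1]
finger_gap: 0.0137
finger_force: 30.0
time: 8.02
ee_pos: [0.5336, -0.0325, 0.1287]
eef_rot: [0.988, -0.158, -0.0, -0.0]
contact_force: [1.5, 3.1, -0.8]
finger_gap: 0.0135
finger_force: 30.0
time: 8.4
ee_pos: [0.5336, -0.0325, 0.1255]
eef_rot: [0.988, -0.158, 0.0, -0.0]
contact_force: [2.1, 3.8, 2.0]
finger_gap: 0.0139
finger_force: 30.0
```

```bash
python3 -m jog '[[[0,0,0,-0.005,-0.008,0.03,-1],[0,0,0,-0.005,-0.008,0.05,-1],[0,0,0,-0.005,-0.008,0.05,-1]]]';python3 -m jog '[[[0,0,0,0,0,0.02,-1],[0,0,0,0,0,0.04,-1],[0,0,0,0,0,0.04,-1]]]';python3 -m jog '[[[0,0,0,0,0,0.01,-1],[0,0,0,0,0,0.02,-1],[0,0,0,0,0,0.02,-1]]]'
```

```text
time: 8.78
ee_pos: [0.5336, -0.0324, 0.1227]
eef_rot: [0.988, -0.157, 0.0, 0.0]
contact_force: [1.6, 2.5, 4.1]
finger_gap: 0.0137
finger_force: 30.0
time: 9.15
ee_pos: [0.5336, -0.0324, 0.1204]
eef_rot: [0.988, -0.157, 0.0, 0.0]
contact_force: [1.0, 2.5, 5.0]
finger_gap: 0.0134
finger_force: 30.0
time: 9.52
ee_pos: [0.5336, -0.0324, 0.1197]
eef_rot: [0.988, -0.157, 0.001, 0.0]
contact_force: [0.1, 2.4, 7.6]
finger_gap: 0.0137
finger_force: 30.0
```

```bash
python3 -m jog '[[[0,0,0,0,0,0.015,-1],[0,0,0,0,0,0.015,-1]]]';python3 -m jog '[[[0,0,0,0,0,0.015,-1],[0,0,0,0,0,0.015,-1]]]';python3 -m jog '[[[0,0,0,0,0,0.015,-1],[0,0,0,0,0,0.015,-1]]]'
```

```text
time: 9.78
ee_pos: [0.5337, -0.0324, 0.1196]
eef_rot: [0.988, -0.157, 0.001, 0.0]
contact_force: [0.1, 2.9, 13.3]
finger_gap: 0.0138
finger_force: 30.0
time: 10.02
ee_pos: [0.5338, -0.0325, 0.1195]
eef_rot: [0.988, -0.157, 0.001, 0.0]
contact_force: [-2.1, 2.8, 18.4]
finger_gap: 0.0137
finger_force: 30.0
time: 10.28
ee_pos: [0.5339, -0.0325, 0.1194]
eef_rot: [0.988, -0.157, 0.001, 0.0]
contact_force: [-2.2, 3.3, 22.2]
finger_gap: 0.0136
finger_force: 30.0
```

```bash
python3 -m jog '[[[0,0,-0.7,0,0,0,-1],[0,0,-1.4,0,0,0,-1],[0,0,-2.1,0,0,0,-1],[0,0,-2.8,0,0,0,-1],[0,0,-3.5,0,0,0,-1],[0,0,-3.5,0,0,0,-1]]]';python3 -c "
from plant import manip
import numpy as np
s=manip.state();print(2*np.arctan2(s['eef_rot'][1],s['eef_rot'][0])+.315,s['contact_force'],s['wrist_torque'])"
```

```text
time: 11.02
ee_pos: [0.5341, -0.0322, 0.1195]
eef_rot: [0.996, 0.086, 0.002, 0.0]
contact_force: [-3.1, 3.8, 22.0]
finger_gap: 0.0138
finger_force: 30.0
0.4878025930121802 [-3.05612739  3.82641757 22.01330315] [ 0.80847272  0.78006695 -0.03048126]
```

```bash
python3 -m jog '[[[0,0,-0.7,0,0,0,-1],[0,0,-1.4,0,0,0,-1],[0,0,-2.1,0,0,0,-1],[0,0,-2.8,0,0,0,-1],[0,0,-3.5,0,0,0,-1],[0,0,-3.5,0,0,0,-1]]]';cat > st.py <<'E'
from plant import manip
import numpy as np
s=manip.state();print(s["time"],2*np.arctan2(s['eef_rot'][1],s['eef_rot'][0])+.315,s['ee_pos'],s['contact_force'],s['wrist_torque'])
E
python3 st.py; python3 -m jog '[[[0,0,-0.5,0,0,0,-1],[0,0,-1,0,0,0,-1],[0,0,-1,0,0,0,-1]]]';python3 st.py
```

```text
time: 11.78
ee_pos: [0.5342, -0.0319, 0.1194]
eef_rot: [0.946, 0.325, 0.002, 0.0]
contact_force: [-2.3, 4.7, 22.7]
finger_gap: 0.0133
finger_force: 30.0
11.775 0.9764038242368578 [ 0.5341955  -0.03186555  0.11941731] [-2.25920271  4.66269938 22.72330622] [ 0.91437308  0.66941362 -0.08153926]
time: 12.15
ee_pos: [0.5342, -0.0317, 0.1194]
eef_rot: [0.921, 0.39, 0.002, 0.0]
contact_force: [-2.8, 4.6, 21.7]
finger_gap: 0.0136
finger_force: 30.0
12.15 1.1156605547926404 [ 0.53419648 -0.03172536  0.11939989] [-2.8124868   4.59298094 21.73074922] [ 0.92726681  0.6219224  -0.04055393]
```

```bash
for i in 1; do python3 -m jog '[[[0,0,-0.4,0,0,0,-1],[0,0,-0.7,0,0,0,-1],[0,0,-0.7,0,0,0,-1]]]';python3 st.py; python3 -m jog '[[[0,0,-0.3,0,0,0,-1],[0,0,-0.5,0,0,0,-1],[0,0,-0.5,0,0,0,-1]]]';python3 st.py; done
```

```text
time: 12.52
ee_pos: [0.5343, -0.0315, 0.1194]
eef_rot: [0.901, 0.434, 0.002, 0.0]
contact_force: [-3.0, 6.2, 21.9]
finger_gap: 0.0134
finger_force: 30.0
12.525 1.2129782056304936 [ 0.53431566 -0.03146729  0.11941424] [-3.00433263  6.22460197 21.91566622] [ 1.11372896  0.62114661 -0.05484826]
time: 12.9
ee_pos: [0.5343, -0.0313, 0.1194]
eef_rot: [0.885, 0.465, 0.002, 0.0]
contact_force: [-2.2, 5.6, 22.1]
finger_gap: 0.0139
finger_force: 30.0
12.9 1.2824840564049662 [ 0.53434971 -0.03127474  0.11942805] [-2.19567626  5.5994005  22.10480745] [ 1.20063803  0.60859653 -0.09674601]
```

```bash
python3 -m jog '[[[0,0,-0.3,0,0,0,-1],[0,0,-0.5,0,0,0,-1],[0,0,-0.5,0,0,0,-1]]]';python3 st.py
python3 - <<'E'
from plant import manip
import cv2
c=manip.calibration("wrist");p,d=manip.grab_frame("wrist")
cv2.imwrite("pics/wrist6.png",p[:,:,::-1])
E
```

```text
time: 13.28
ee_pos: [0.5343, -0.0311, 0.1194]
eef_rot: [0.869, 0.496, 0.002, 0.0]
contact_force: [-2.2, 6.5, 21.9]
finger_gap: 0.0136
finger_force: 30.0
13.275 1.3520576081179478 [ 0.53427188 -0.03107655  0.11941818] [-2.21921469  6.51365514 21.87792075] [ 1.25418872  0.63111525 -0.15374505]
```

View pics/wrist6.png

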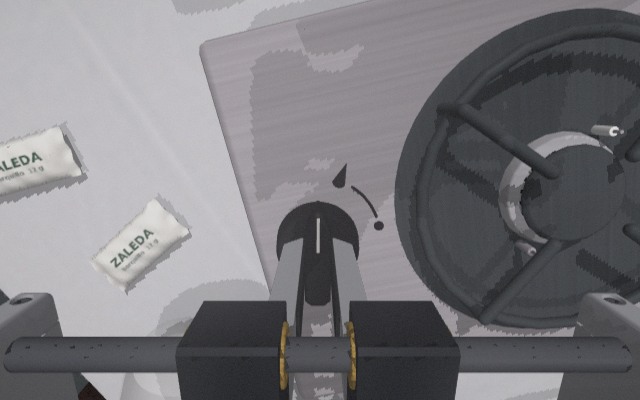

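The pointer has passed the flame mark by about the play, and the turning torque is rising well above the spindle's friction, so the spindle is against its stop. I'll make one small step to confirm, then hold and hand in.

```bash
python3 -m jog '[[[0,0,-0.3,0,0,0,-1],[0,0,-0.3,0,0,0,-1],[0,0,-0.3,0,0,0,-1],[0,0,-0.3,0,0,0,-1]]]';python3 st.py; python3 -c "
from plant import manip
print(manip.finish_job())"
```

```text
time: 13.82
ee_pos: [0.5342, -0.031, 0.1194]
eef_rot: [0.858, 0.514, 0.002, -0.0]
contact_force: [-2.1, 5.9, 22.7]
finger_gap: 0.0139
finger_force: 30.0
13.825 1.3937217288237738 [ 0.53421368 -0.03098256  0.11939904] [-2.13874439  5.94954157 22.6733275 ] [ 1.28081541  0.56134825 -0.09916547]
the job is handed in; nothing more can be done
None
```

I handed the job in at 13.8 s with the knob home on the spindle, pushed right down (about 22 N) and turned anticlockwise past the flame mark, gripped and held in; that the spindle is at its end stop I infer from the turn (1.39 rad against 1.0 plus 0.25 play), since the last torque reading dipped to 0.10 N m instead of rising.

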